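# Fit the lens column in the bench magnifier and lock it at its focus mark

### The arm

A 6-joint arm with a two-finger parallel gripper is mounted at the origin on a cart in front of the work surface, level with it; the furniture and walls round the work are solid. World frame = base frame: x ahead of the robot, y to its left, z up, the work surface at z = 0. Lengths are in m, angles in degrees, forces in N, time in s.
With the tool pointing down it reaches from about 0.4 to 0.825 m from the base axis. Payload 7 kg.
Tool frame: the origin (TCP) lies midway between the tips of the shut fingers; the grasp point (between the pads) lies hold_point_z behind it (hold_point_z is the distance from the TCP to the grasp point, in m); z points along the fingers, y is the line along which they close (so a half turn about z gives the same grasp; the last joint's range is limited). The gripper opens to 88 mm and grips with 3 to 60 N. Pads are 19 mm wide; open, the fingers measure 130 mm over their backs; the gripper's body (78 mm by 193 mm) begins 47 mm behind the grasp point.
Start: joints at [-59.868, 20.546, 0.682, 0, -70.136, -16.507], TCP at [0.159, -0.656, 0.227] pointing down, gripper open.
Joint ranges: [-176.03, 176.03], [-82.01, 121.73], [-58.28, 71.71], [-173.87, 95.51], [-174.79, -0.11], [-173.66, 173.66]. Speed limits (degrees/s): [136.94, 136.94, 172.46, 180, 180, 180].

### API

Orientations are given as [roll, pitch, yaw] about the fixed x, y, z axes, in that order (R = Rz(yaw) Ry(pitch) Rx(roll)).
In Python, from plant import * gives the robot as it stands.
- The arm moves only by the tool step_arm, never from a script. Its argument "steps" is a list that holds one entry, the list of rows, each a list of 6 numbers: the shift along the tool's x, y, z scaled (see below), then the turn, a rotation vector about the tool's x, y, z scaled (see below). In form: [[[tx, ty, tz, wx, wy, wz], ...]]. A call has 1 to 20 rows; each row is the pose to reach, as a shift and turn from the pose commanded when the call began, along the tool's axes at that moment; what a row does not reach only later rows make up. The controller multiplies each number of a shift by 100 mm and each number of a turn by 0.5 rad. A row lasts 1/10 s, in which the tool goes at most 50 mm and 8.59 degrees, less where a joint would pass 70% of its speed; a pose out of reach is approached as far as the arm can. A call with a number of a shift or a turn outside -1 to 1 is refused whole. A call with a gripper value outside its range is refused whole. "jaw" is the closure in counts, from 0 (fully open) to 255 (shut), set as the call begins (left out, the last holds). The fingers move at their own pace and stop on an object; the grip force is fixed at half the most. Time passes only in rows, so rows that repeat a pose let the fingers close. It gives the time, the measured TCP pose, the force, the opening and the grip force at its end, in the units of the state.
- get_obs(): the state, without advancing time (a new reading comes with each control period).
- snapshot(name): name is "side" or "top"; returns (picture, depth): 400x640x3 uint8, red, green, blue; 400x640 float32, m along the optical axis (not along the pixel's ray), 0 where there is no reading.
- calibration(name): a dict with "mtx" (3x3 intrinsics, pixels), "rvec" (rotation vector, rad) and "tvec" (3), from world to camera coordinates, as OpenCV has them. Camera axes: x right, y down, z forward; pixel columns grow to the right and rows downward; lengths in m; the calibration is good to about 2 mm. A picture is of the moment at which its call begins. calibration takes no time and is no camera call.
- close_job(): hands the job in; it is judged then, once.
The state is a dict: "clock": time; "joint_pos": joint angles; "qvel": joint speeds; "tau": joint torques, N m; "tool_pos": TCP position; "orientation": TCP orientation; "force": force on the tool from outside, world axes, zero at the start; "moment": the same for the moment, N m; "opening": finger opening in m; "gripper_force": force on a finger pad.
Only numpy, scipy, OpenCV 4.12 (cv2) and the standard library are available. Lean on these libraries where they do the work, as an engineer would, in place of code of your own. Each camera call takes 0.05 s, during which the arm holds its last target. There are 200 camera calls.

### The job

Set up the bench magnifier: take the lens column out of its parking block by its head and fit its square leg into the stand's tube, lens over the white stage. Hold the leg at its length mark, with the red band standing just clear above the tube's rim, and swing the red cam lever fully closed (clockwise from above) without letting the leg slip. Finish still holding the column there, and leave the vials and the carton as they stand.

Things in the scene. Friction and masses are not known exactly. Their poses are not given: they have to be found in the camera images.
- stand_base: Magnifier stand, fixed: grey foot plate 210 (x) x 120 (y) x 12 mm, origin at the centre of its underside. At x = -70 mm stands a square tube, sides along x and y: 34 mm outside, 44 mm over its black collar, opening 22 x 22 mm with a 3 mm chamfer at the mouth, rim 100 mm up, inside floor 12 mm up. White stage disc at x = +20 mm. The x axis points from tube to stage.
- tube_rim (a point): Centre of the tube's open mouth, on the stand, 100 mm above the worktop; axes as the stand's.
- stage (a point): Centre of the white stage disc's top, on the stand, 90 mm from the tube's axis; a vial stands on it.
- park_block: Black parking block, fixed, 120 (x) x 50 (y) x 60 mm on a 136 x 62 mm foot; origin at the centre of its underside. The lens column stands loosely in its hole at x = +35 mm, 45 mm deep; a short spare post, fixed, top 97 mm above the worktop, stands at x = -35 mm.
- lens_leg: Lens column, loose, 0.2 to 0.35 kg. Origin at the lower end of its square leg's axis, z up. Leg 20 x 20 mm, sides along x, y, 150 mm long, last 5 mm stepped in to 16.5 mm. Round head 26 mm across at z = 150 to 172 mm, lever hub above it. Lens ring 88 mm across on an arm along +x at z = 138 to 146 mm; free on the +y and -y sides. Slides freely in the tube till the lever is shut: let go, it drops.
- red_mark (a point): On the leg's axis, 70 mm above its lower end: the lower edge of the red band (6 mm high). At the length mark this point is level with the tube's rim; the leg's lower end is then 30 mm above the worktop, 18 mm clear of the tube's floor. The thin black lines are other graduations.
- leg_head (a point): On the leg's axis, at the middle of the round head, 161 mm above the leg's lower end.
- lens_center (a point): Centre of the lens, 90 mm from the leg's axis along the column's +x, 142 mm above the leg's lower end.
- lever_hub (a point): On the leg's axis, 179 mm above its lower end, middle of the cam lever's hub; its axes turn with the lever, handle along -x. The hub is a red block 38 (x) x 25 (y) x 14 mm straight over the 26 mm round head: fingers closed across its 25 mm sides and reaching down also hold the head, and can swivel round it, taking the lever along while the square leg stays put in the tube.
- lever_tip (a point): Ball end of the lever's handle, 74 mm from the leg's axis.
- cam_lever (a joint): Cam lever's angle, rad: 0 open (starts at 0 to 0.15), 1.02 closed at its stop; grows clockwise seen from above. The hub's yaw is the column's yaw + 0.5 - angle. Stays where it is left (0.04 N m). From 0.6 the cam in the leg bites on the tube (some tenths of a N m), past 0.85 it has snapped over and locks. By play the column may turn 0.1 rad along, so turn up to 0.2 rad farther.
- vial_sample: Sample vial, 28 mm across, 59 mm high, standing on the stage; origin at its underside. Leave it.
- carton_blue: Small light blue carton, 50 x 34 x 80 mm, beside the stand; origin at its underside. Leave it.
- vial_a: Vial, 31 mm across, 66 mm high, standing behind the parking block. Leave it.
- vial_b: Vial, 36 mm across, 65 mm high, standing behind the parking block. Leave it.

How it is judged (in metres and radians):
On the way:
1. the leg is in the stand's tube and held at its mark, lever still open (horizontal distance between red_mark and tube_rim below 0.004 m and z of red_mark in the frame of tube_rim between -0.004 and 0.004 m and horizontal distance between lens_center and stage below 0.025 m and value of joint cam_lever below 0.4 rad and contact force between the fingers and lens_leg above 2 N), for 0.2 s.
At the end, for the whole second after the job is handed in: Leg in the tube, upright within 0.06 rad; red band's lower edge within 4 mm of the rim's height and the tube's axis; lens within 25 mm of over the stage's centre; cam lever above 0.9 rad; column at rest, held by the fingers with over 2 N (horizontal distance between red_mark and tube_rim below 0.004 m and z of red_mark in the frame of tube_rim between -0.004 and 0.004 m and angle between lens_leg's own z axis and vertical below 0.06 rad and horizontal distance between lens_center and stage below 0.025 m and value of joint cam_lever above 0.9 rad and linear speed of lens_leg below 0.02 m/s and contact force between the fingers and lens_leg above 2 N); the arm keeps its last pose, push and grip.
It fails at once if the cam lever is swung shut while the leg is not at its mark (value of joint cam_lever above 0.6 rad and (z of red_mark in the frame of tube_rim above 0.006 m or z of red_mark in the frame of tube_rim below -0.006 m or horizontal distance between red_mark and tube_rim above 0.006 m)).
It fails at once if a vial or the carton is knocked over or pushed away (distance of any of vial_sample, carton_blue, vial_a, vial_b from where it was at the start of the episode above 0.015 m or angle between any of vial_sample, carton_blue, vial_a, vial_b's own z axis and vertical above 0.5 rad).
It also fails if it takes over 45 s, if anything falls off the work surface, if the arm or the gripper's body presses on something with over 40 N, if the wrist force passes 120 N, or if a joint passes its speed limit or range.

## Working session

There is one attempt and no reset: what is moved stays moved. The work goes in short steps, Python scripts to look and compute and a tool call to move; the robot and the scene stay as the last step left them, time stands still between calls to the robot, and variables do not carry over. Pictures are saved under pics/ and viewed, at most 10 in all, crops included, and the job is handed in when it is done.

Besides the shell and the picture viewer there is one more tool, called after "Call:" in YAML: its name, and indented under it one key for each argument. step_arm: Moves the arm, as the interface text tells. Its arguments: {"type":"object","properties":{"steps":{"type":"array","items":{"type":"array","items":{"type":"array","items":{"type":"number","minimum":-1,"maximum":1}}}},"jaw":{"type":"number"}},"required":["steps"]}

```bash
ls; mkdir -p pics
cat > h.py <<'E'
from plant import *
import numpy as np, cv2
def save(name,fn):
    p,d=snapshot(name); np.savez('pics/'+fn,p=p,d=d); cv2.imwrite('pics/'+fn+'.png',p[:,:,::-1]); return p,d
def cam(name):
    c=calibration(name); R=cv2.Rodrigues(np.array(c['rvec'],float))[0]; return np.array(c['mtx'],float),R,np.array(c['tvec'],float).ravel()
def back(name,u,v,d):
    K,R,t=cam(name); return R.T@(np.linalg.inv(K)@np.array([u,v,1.])*d-t)
def atz(name,u,v,z):
    K,R,t=cam(name); r=R.T@(np.linalg.inv(K)@np.array([u,v,1.])); c=-R.T@t; return c+r*(z-c[2])/r[2]
def proj(name,P):
    K,R,t=cam(name); q=(R@np.atleast_2d(P).T).T+t; q=q@K.T; return q[:,:2]/q[:,2:]
E
python3 - <<'E'
from h import *
print(get_obs())
a,_=save('side','s0'); b,_=save('top','t0')
for n in('side','top'):
    K,R,t=cam(n);print(n,K.round(1).tolist(),(-R.T@t).round(3),R[2].round(3))
cv2.imwrite('pics/both.png',np.vstack([a,b])[:,:,::-1])
E
```

```text
pics
{'clock': 0.0, 'joint_pos': array([-5.98688825e+01,  2.05921994e+01,  6.33495687e-01, -2.14215045e-02,
       -7.01350579e+01, -1.65049975e+01]), 'qvel': array([ 0.04692092,  0.08488983, -0.05697306, -0.05200806, -0.05661439,
        0.06240504]), 'tau': array([ 7.48235880e-05, -5.82715237e+01,  2.93063557e+01,  6.99765980e+00,
        6.99490993e-03, -1.30438784e-04]), 'tool_pos': array([ 0.15886393, -0.65553363,  0.22560785]), 'orientation': array([ 1.79904380e+02, -7.33269443e-03, -1.66381169e+02]), 'force': array([0.12569095, 0.1949741 , 0.05655045]), 'moment': array([-0.02608529, -0.00051951, -0.04307713]), 'gripper_force': 0.0, 'opening': 0.08750202797850018}
side [[488.1, 0.0, 317.8], [0.0, 488.1, 200.2], [0.0, 0.0, 1.0]] [0.551 0.7   0.825] [-0.027 -0.735 -0.678]
top [[436.6, 0.0, 320.4], [0.0, 436.6, 197.2], [0.0, 0.0, 1.0]] [ 0.407 -0.063  1.256] [ 0.112 -0.015 -0.994]
```

View pics/s0.png

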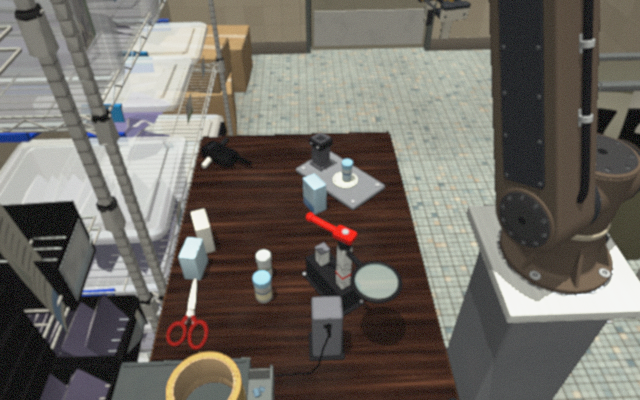

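View pics/t0.png

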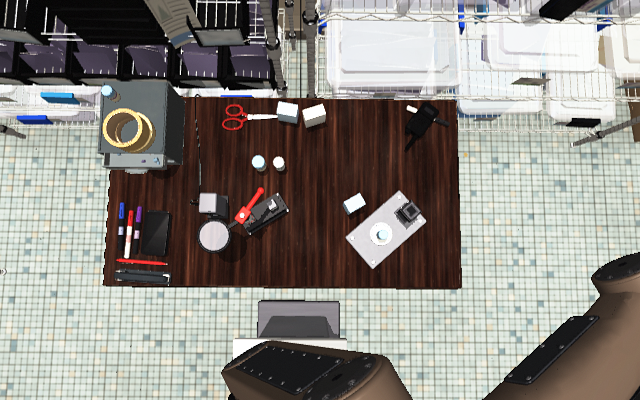

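The side view shows the hub at about (345,237) and the tube at (320,148). In the top view the hub is at (243,214), lens (215,235), tube (409,211) and stage (380,234). I'll enlarge these areas.

Run:
```python
import cv2,numpy as np
t=cv2.imread('pics/t0.png');s=cv2.imread('pics/s0.png')
c=lambda im,u,v,w,h,k:cv2.resize(im[v:v+h,u:u+w],None,fx=k,fy=k,interpolation=cv2.INTER_CUBIC)
A=np.hstack([c(t,190,180,100,75,4),c(t,340,180,100,75,4)])
B=np.hstack([c(s,295,205,110,75,4)[:300,:400],c(s,290,125,100,75,4)])
cv2.imwrite('pics/c0.png',np.vstack([A,B]))
```

```text
(no output)
```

View pics/c0.png

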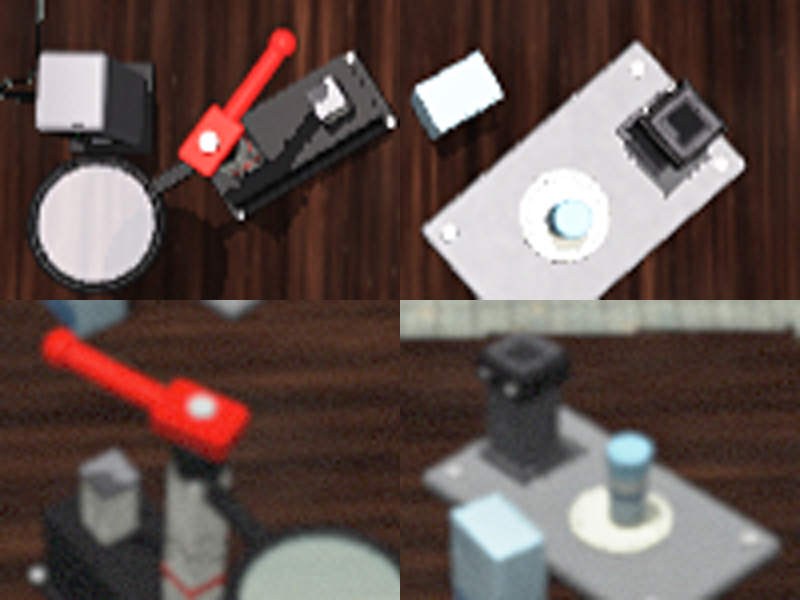

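Readings: in top, hub cap (241.6,214.9), tip (260.9,189.6), lens (213.5,235.4), tube mouth (410.6,210.9), stage (380.6,233.4). In side, cap (344.9,230.9), tip (309.1,216.4), lens (377,281), mouth (320.6,137.4), stage (344.9,179.4).

```bash
cat > m.py <<'E'
from h import *
def tri(t,s):
    P=[]
    for n in('top','side'):
        K,R,tt=cam(n);P.append(K@np.c_[R,tt])
    X=cv2.triangulatePoints(P[0],P[1],np.array(t,float),np.array(s,float)).ravel();X=X[:3]/X[3]
    return X, proj('top',X)[0]-t, proj('side',X)[0]-s
E
python3 - <<'E'
from m import *
T=np.load('pics/t0.npz');S=np.load('pics/s0.npz')
D={'cap':((241.6,214.9),(344.9,230.9)),'tip':((260.9,189.6),(309.1,216.4)),'lens':((213.5,235.4),(377,281)),'mouth':((410.6,210.9),(320.6,137.4)),'stage':((380.6,233.4),(344.9,179.4))}
for k,(t,s) in D.items():
    X,a,b=tri(t,s);print(k,X.round(4),a.round(2),b.round(2))
    for n,d,(u,v) in(('top',T['d'],t),('side',S['d'],s)):
        z=d[int(round(v)),int(round(u))];print('   ',n,z,back(n,u,v,z).round(4) if z>0 else '')
# dense: hub top points (red) and rim from top depth
K,R,t=cam('top');d=T['d'];v,u=np.mgrid[:400,:640]
W=(np.c_[u.ravel(),v.ravel(),np.ones(u.size)]@np.linalg.inv(K).T*d.reshape(-1,1)-t)@R
W=W.reshape(400,640,3);p=T['p'].astype(int)
def rep(name,m,):
    q=W[m];print(name,len(q),np.median(q,0).round(4));
    if len(q)>5:
        c,sz,a=cv2.minAreaRect((q[:,:2]*1000).astype(np.float32));print('  rect',np.round(c,1),np.round(sz,1),round(a,1))
box=np.zeros((400,640),bool)
b=box.copy();b[195:228,230:270]=1;red=(p[...,0]>180)&(p[...,1]<90)
rep('lever',b&red&(W[...,2]>.15))
b=box.copy();b[190:230,390:430]=1;rep('rim',b&(W[...,2]>.09)&(W[...,2]<.11))
b=box.copy();b[180:270,340:430]=1;rep('plate',b&(W[...,2]>.006)&(W[...,2]<.018))
b=box.copy();b[190:250,225:300]=1;rep('block',b&(W[...,2]>.05)&(W[...,2]<.068))
b=box.copy();b[210:260,190:240]=1;rep('lens',b&(W[...,2]>.14)&(W[...,2]<.175))
b=box.copy();b[180:220,340:370]=1;rep('carton',b&(W[...,2]>.07)&(W[...,2]<.09))
b=box.copy();b[180:215,196:232]=1;rep('greybox',b&(W[...,2]>.04));print(np.percentile(W[b][:,2],[50,80,98]))
E
```

```text
cap [0.4819 0.1103 0.2053] [ 0.07 -0.43] [0.48 0.05]
    top 1.0520647 [0.481  0.1108 0.2032]
    side 0.8571139 [0.4826 0.1089 0.204 ]
tip [0.5439 0.0661 0.2003] [ 0.03 -0.23] [0.24 0.03]
    top 1.0543042 [0.5423 0.0652 0.2086]
    side 0.88403183 [0.5444 0.0699 0.2041]
lens [0.4325 0.1864 0.1592] [ 0.02 -0.09] [0.11 0.01]
    top 1.0905449 [0.4323 0.1868 0.1579]
    side 0.83295643 [0.4325 0.1857 0.1583]
mouth [ 0.5048 -0.3213  0.0995] [ 0.07 -0.53] [0.44 0.06]
    top 1.2149687 [ 0.5076 -0.3324  0.049 ]
    side 1.2605044 [ 0.5053 -0.3355  0.0897]
stage [ 0.4461 -0.2537  0.0144] [ 0.04 -0.22] [0.2  0.02]
    top 1.1801152 [ 0.4436 -0.2442  0.0755]
    side 1.2318096 [ 0.4484 -0.2376  0.0282]
lever 115 [0.5029 0.0935 0.2011]
  rect [441.3  34.5] [190.   81.5] 47.3
rim 216 [ 0.5033 -0.3202  0.0975]
  rect [ 504.3 -320.8] [45.2 44.6] 42.4
plate 2624 [ 0.452  -0.2604  0.0124]
  rect [ 469.8 -266. ] [256.5 251.3] 88.8
block 588 [0.5    0.0759 0.0602]
  rect [498.5  80.7] [ 50.6 120.1] 32.8
lens 1031 [0.4332 0.1841 0.16  ]
  rect [436.8 184.1] [87.3 97.8] 68.4
carton 235 [ 0.525  -0.172   0.0804]
  rect [ 525.7 -173.1] [34.3 50. ] 30.2
greybox 515 [0.5156 0.2048 0.1265]
  rect [480.7  86. ] [327.3  59.4] 73.9
[0.00517068 0.12658011 0.13141519]
```

```bash
cat >> m.py <<'E'
def plan(x,y,z,yaw):
    o=get_obs();p=o['tool_pos'];w=np.radians(o['orientation'][2])
    d=np.array([x,y,z])-p;R=cv2.Rodrigues(np.array([0,0,w]))[0]@np.diag([1,-1,-1.])
    t=R.T@d/0.1; a=(np.radians(yaw)-w+np.pi)%(2*np.pi)-np.pi
    print('clock',round(o['clock'],2),'pos',p.round(4),'ori',o['orientation'].round(2),'F',o['force'].round(1),'M',o['moment'].round(2),'open',round(o['opening'],4),'gf',o['gripper_force'],'| shift',t.round(3),'wz',round(-a/0.5,3))
E
python3 - <<'E'
import plant;print([ (k,getattr(plant,k)) for k in dir(plant) if 'hold' in k.lower()],[k for k in dir(plant) if not k.startswith('_')])
from m import *
T=np.load('pics/t0.npz');K,R,t=cam('top');d=T['d'];v,u=np.mgrid[:400,:640]
W=((np.c_[u.ravel(),v.ravel(),np.ones(u.size)]@np.linalg.inv(K).T*d.reshape(-1,1)-t)@R).reshape(400,640,3)
p=T['p'].astype(int);m=(p.min(2)>110)&(W[...,2]>.005)&(W[...,2]<.02);m[:180]=0;m[275:]=0;m[:,:335]=0;m[:,435:]=0
n,l,s,c=cv2.connectedComponentsWithStats(m.astype(np.uint8));k=1+s[1:,4].argmax()
print(cv2.minAreaRect((W[l==k][:,:2]*1000).astype(np.float32)))
plan(.25,-.6,.3,-140)
E
```

```text
[('hold_point_z', 0.0188)] ['PlanningError', 'calibration', 'close_job', 'get_obs', 'hold_point_z', 'snapshot']
((458.9638977050781, -268.68682861328125), (120.29345703125, 209.6758575439453), 41.12275695800781)
clock 0.1 pos [ 0.1589 -0.6556  0.2257] ori [ 1.7992e+02 -1.0000e-02 -1.6638e+02] F [-0.3 -0.5 -0.6] M [ 0.01 -0.02  0.01] open 0.0876 gf 0.0 | shift [-1.016  0.326 -0.743] wz -0.921
```

```bash
cat >> m.py <<'E'
def chain(wps):
    o=get_obs();P=np.array([*o['tool_pos'],o['orientation'][2]])
    for w in wps:
        w=np.array(w,float);a=np.radians(P[3]);R=cv2.Rodrigues(np.array([0,0,a]))[0]@np.diag([1,-1,-1.])
        print(w,(R.T@(w[:3]-P[:3])/.1).round(2),round(-np.radians(w[3]-P[3])/.5,3));P=w
E
python3 - <<'E'
from m import *
chain([(.24,-.60,.27,-141),(.32,-.54,.30,-115),(.40,-.47,.30,-90),(.46,-.39,.30,-65),(.49,-.30,.30,-40),(.50,-.21,.3,-35.4),(.5,-.12,.3,-35.4),(.5,-.03,.3,-35.4),(.49,.05,.3,-35.4),(.481,.110,.25,-35.4)])
E
```

```text
[   0.24   -0.6     0.27 -141.  ] [-0.92  0.35 -0.44] -0.886
[   0.32   -0.54    0.3  -115.  ] [-1.   -0.04 -0.3 ] -0.908
[  0.4   -0.47   0.3  -90.  ] [-0.97 -0.43  0.  ] -0.873
[  0.46  -0.39   0.3  -65.  ] [-0.8 -0.6  0. ] -0.873
[  0.49  -0.3    0.3  -40.  ] [-0.69 -0.65  0.  ] -0.873
[  0.5   -0.21   0.3  -35.4 ] [-0.5  -0.75  0.  ] -0.161
[  0.5   -0.12   0.3  -35.4 ] [-0.52 -0.73  0.  ] -0.0
[ 5.00e-01 -3.00e-02  3.00e-01 -3.54e+01] [-0.52 -0.73  0.  ] -0.0
[  0.49   0.05   0.3  -35.4 ] [-0.54 -0.59  0.  ] -0.0
[  0.481   0.11    0.25  -35.4  ] [-0.42 -0.44  0.5 ] -0.0
```

Call:
step_arm:
  steps:
    - [[-0.3,0.12,-0.15,0,0,-0.3],[-0.6,0.24,-0.3,0,0,-0.6],[-0.92,0.35,-0.44,0,0,-0.886],[-0.92,0.35,-0.44,0,0,-0.886]]

```text
clock: 0.5
tool_pos: [0.2432, -0.5994, 0.2728]
orientation: [-179.8, -0.0, -140.5]
force: [-1.5, -0.9, 1.1]
opening: 0.0875
gripper_force: 0.0
```

Call:
step_arm:
  steps:
    - [[-0.33,-0.01,-0.1,0,0,-0.3],[-0.67,-0.03,-0.2,0,0,-0.6],[-1,-0.04,-0.3,0,0,-0.9],[-1,-0.04,-0.3,0,0,-0.908]]

```text
clock: 0.9
tool_pos: [0.3229, -0.5392, 0.3016]
orientation: [-179.9, -0.0, -114.6]
force: [0.5, 0.3, 0.1]
opening: 0.0876
gripper_force: 0.0
```

Call:
step_arm:
  steps:
    - [[-0.33,-0.14,0,0,0,-0.3],[-0.66,-0.28,0,0,0,-0.6],[-0.97,-0.43,0,0,0,-0.873],[-0.97,-0.43,0,0,0,-0.873]]

```text
clock: 1.3
tool_pos: [0.4023, -0.4688, 0.2997]
orientation: [180.0, 0.1, -89.7]
force: [0.2, -0.0, -0.3]
opening: 0.0876
gripper_force: 0.0
```

Call:
step_arm:
  steps:
    - [[-0.27,-0.2,0,0,0,-0.3],[-0.54,-0.4,0,0,0,-0.6],[-0.8,-0.6,0,0,0,-0.873],[-0.8,-0.6,0,0,0,-0.873]]

```text
clock: 1.7
tool_pos: [0.4614, -0.3889, 0.2999]
orientation: [180.0, 0.1, -64.7]
force: [-0.5, -0.0, -0.1]
opening: 0.0877
gripper_force: 0.0
```

Call:
step_arm:
  steps:
    - [[-0.23,-0.22,0,0,0,-0.3],[-0.46,-0.44,0,0,0,-0.6],[-0.69,-0.65,0,0,0,-0.873],[-0.69,-0.65,0,0,0,-0.873]]

```text
clock: 2.1
tool_pos: [0.4901, -0.299, 0.3003]
orientation: [-180.0, 0.0, -39.8]
force: [-0.6, -0.4, -0.1]
opening: 0.0877
gripper_force: 0.0
```

Call:
step_arm:
  steps:
    - [[-0.25,-0.37,0,0,0,-0.1],[-0.5,-0.75,0,0,0,-0.161],[-0.5,-0.75,0,0,0,-0.161]]

```text
clock: 2.4
tool_pos: [0.4997, -0.2086, 0.3005]
orientation: [-180.0, 0.0, -35.3]
force: [-1.1, -0.5, 0.1]
opening: 0.0875
gripper_force: 0.0
```

Call:
step_arm:
  steps:
    - [[-0.26,-0.36,0,0,0,0],[-0.52,-0.73,0,0,0,0],[-0.52,-0.73,0,0,0,0]]

```text
clock: 2.7
tool_pos: [0.4994, -0.1192, 0.3005]
orientation: [-180.0, 0.0, -35.4]
force: [-0.5, 1.0, -0.1]
opening: 0.0877
gripper_force: 0.0
```

Run:
```python
from m import *
print(get_obs()['joint_pos'].round(1),get_obs()['tool_pos'],get_obs()['orientation'])
chain([(.5,-.03,.3,-35.4),(.49,.05,.3,-35.4),(.481,.110,.25,-35.4)])
```

```text
[  8.5   2.7 -12.4  -0.  -74.9  46.1] [ 0.49939702 -0.11917001  0.30051859] [-1.79969500e+02  1.18353277e-02 -3.53781803e+01]
[ 5.00e-01 -3.00e-02  3.00e-01 -3.54e+01] [-0.51 -0.73  0.01] 0.001
[  0.49   0.05   0.3  -35.4 ] [-0.54 -0.59  0.  ] -0.0
[  0.481   0.11    0.25  -35.4  ] [-0.42 -0.44  0.5 ] -0.0
```

Call:
step_arm:
  steps:
    - [[-0.25,-0.36,0,0,0,0],[-0.51,-0.73,0,0,0,0],[-0.51,-0.73,0,0,0,0]]

```text
clock: 3.0
tool_pos: [0.5004, -0.0302, 0.3004]
orientation: [-180.0, 0.0, -35.4]
force: [0.4, -0.0, 0.4]
opening: 0.0876
gripper_force: 0.0
```

Call:
step_arm:
  steps:
    - [[-0.27,-0.3,0,0,0,0],[-0.54,-0.59,0,0,0,0],[-0.54,-0.59,0,0,0,0]]

```text
clock: 3.3
tool_pos: [0.4903, 0.0485, 0.3003]
orientation: [-180.0, 0.0, -35.4]
force: [0.5, -0.8, 0.7]
opening: 0.0869
gripper_force: 0.0
```

Call:
step_arm:
  steps:
    - [[-0.21,-0.22,0.25,0,0,0],[-0.42,-0.44,0.5,0,0,0],[-0.42,-0.44,0.5,0,0,0],[-0.42,-0.44,0.5,0,0,0]]

```text
clock: 3.7
tool_pos: [0.4817, 0.106, 0.2501]
orientation: [179.9, 0.0, -35.4]
force: [0.1, -0.3, 0.2]
opening: 0.0877
gripper_force: 0.0
```

Run:
```python
from m import *
plan(.4812,.1103,.166,-35.4)
a,_=save('side','s1'); b,_=save('top','t1')
c=lambda im,u,v:cv2.resize(im[v:v+75,u:u+100],None,fx=4,fy=4,interpolation=cv2.INTER_CUBIC)
cv2.imwrite('pics/c1.png',np.hstack([c(a,295,180),c(b,190,170)])[:,:,::-1])
```

```text
clock 3.7 pos [0.4817 0.106  0.2501] ori [ 1.7989e+02  1.0000e-02 -3.5410e+01] F [ 0.1 -0.3  0.2] M [-0.08  0.14  0.01] open 0.0877 gf 0.0 | shift [-0.029 -0.032  0.841] wz -0.0
```

View pics/c1.png

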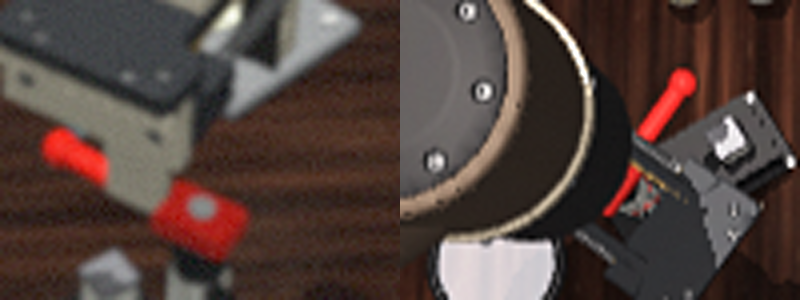

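The fingers straddle the hub in both views (cap in side about (345,232)), so I'll descend and grip.

Call:
step_arm:
  steps:
    - [[-0.03,-0.03,0.3,0,0,0],[-0.03,-0.03,0.6,0,0,0],[-0.03,-0.03,0.84,0,0,0],[-0.03,-0.03,0.84,0,0,0],[-0.03,-0.03,0.84,0,0,0]]

```text
clock: 4.3
tool_pos: [0.4816, 0.1107, 0.1677]
orientation: [-180.0, -0.0, -35.4]
force: [-0.1, -0.7, 0.6]
opening: 0.0878
gripper_force: 0.0
```

Call:
step_arm:
  steps:
    - [[0,0,0,0,0,0],[0,0,0,0,0,0],[0,0,0,0,0,0],[0,0,0,0,0,0],[0,0,0,0,0,0],[0,0,0,0,0,0],[0,0,0,0,0,0],[0,0,0,0,0,0],[0,0,0,0,0,0],[0,0,0,0,0,0]]
  jaw: 255

```text
clock: 5.3
tool_pos: [0.4807, 0.1114, 0.1665]
orientation: [180.0, 0.0, -35.3]
force: [0.0, 0.4, 0.0]
opening: 0.0249
gripper_force: 30.0
```

Run:
```python
from m import *
plan(.4812,.1103,.281,-35.4)
```

```text
clock 5.3 pos [0.4807 0.1114 0.1665] ori [179.99   0.   -35.34] F [0.  0.4 0. ] M [-0.05  0.19  0.05] open 0.0249 gf 29.99959409236908 | shift [ 0.01   0.006 -1.145] wz 0.002
```

Call:
step_arm:
  steps:
    - [[0,0,-0.1,0,0,0],[0,0,-0.3,0,0,0],[0,0,-0.5,0,0,0],[0,0,-0.75,0,0,0],[0,0,-1,0,0,0],[0,0,-1,0,0,0]]

```text
clock: 5.9
tool_pos: [0.4824, 0.1119, 0.2706]
orientation: [-179.7, -0.2, -35.3]
force: [0.8, 0.1, -2.5]
opening: 0.025
gripper_force: 30.0
```

Call:
step_arm:
  steps:
    - [[0,0,-0.1,0,0,0],[0,0,-0.2,0,0,0],[0,0,-0.2,0,0,0],[0,0,-0.2,0,0,0]]

```text
clock: 6.3
tool_pos: [0.4806, 0.1114, 0.2863]
orientation: [180.0, 0.0, -35.3]
force: [0.3, 0.4, -2.1]
opening: 0.0253
gripper_force: 30.0
```

Run:
```python
from m import *
plan(.4812,.1103,.281,-35.4)
a,_=save('side','s2'); b,_=save('top','t2')
c=lambda im,u,v:cv2.resize(im[v:v+120,u:u+80],None,fx=5,fy=5,interpolation=cv2.INTER_CUBIC)
cv2.imwrite('pics/c2.png',np.hstack([c(a,315,150),c(b,190,160)])[:,:,::-1])
```

```text
clock 6.3 pos [0.4806 0.1114 0.2863] ori [ 1.7998e+02  2.0000e-02 -3.5350e+01] F [ 0.3  0.4 -2.1] M [-0.06  0.2   0.01] open 0.0253 gf 29.997426867485046 | shift [0.011 0.005 0.053] wz 0.002
```

View pics/c2.png

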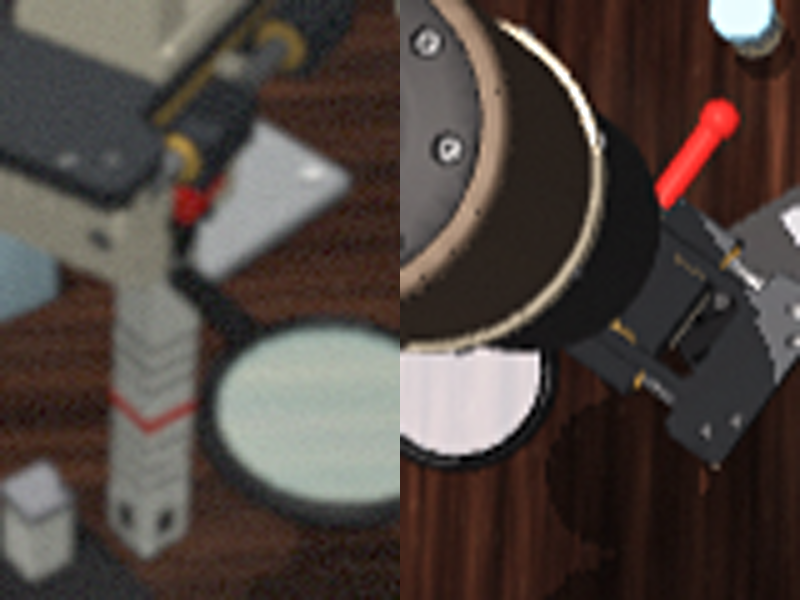

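The column hangs upright in the fingers. In side, the red band's lower near corner is at about (344.5,236.3) and the leg's bottom corner at (344.5,261.3).

Run:
```python
from m import *
K,R,t=cam('side');c=-R.T@t
for uv in((344.5,236.3),(344.5,261.3)):
    r=R.T@np.linalg.inv(K)@np.array([*uv,1.]);
    for yy in(.1252,.1232):print(uv,yy,(c+r*(yy-c[1])/r[1]).round(4))
# rim near edges as seen by side cam: predicted pixel of rim centre
print(proj('side',[[.505,-.3213,.1]]),proj('top',[[.505,-.3213,.1]]))
# chain to above tube: turn 8.4 deg
chain([(.485,.03,.295,-35.4),(.495,-.06,.295,-35.4),(.50,-.15,.295,-35.4),(.505,-.24,.295,-31),(.5045,-.321,.295,-27)])
```

```text
(344.5, 236.3) 0.1252 [0.4848 0.1252 0.2076]
(344.5, 236.3) 0.1232 [0.4845 0.1232 0.2055]
(344.5, 261.3) 0.1252 [0.4826 0.1252 0.1412]
(344.5, 261.3) 0.1232 [0.4824 0.1232 0.1388]
[[320.97641163 137.2957339 ]] [[410.70037975 210.28630558]]
[ 4.85e-01  3.00e-02  2.95e-01 -3.54e+01] [ 0.51  0.64 -0.09] 0.002
[  0.495  -0.06    0.295 -35.4  ] [0.6  0.68 0.  ] -0.0
[  0.5    -0.15    0.295 -35.4  ] [0.56 0.7  0.  ] -0.0
[  0.505  -0.24    0.295 -31.   ] [0.56 0.7  0.  ] -0.154
[  0.5045  -0.321    0.295  -27.    ] [0.41 0.7  0.  ] -0.14
```

Call:
step_arm:
  steps:
    - [[0.1,0.13,-0.05,0,0,0],[0.25,0.31,-0.09,0,0,0],[0.4,0.5,-0.09,0,0,0],[0.51,0.64,-0.09,0,0,0]]

```text
clock: 6.8
tool_pos: [0.4851, 0.0286, 0.2951]
orientation: [180.0, 0.0, -35.3]
force: [-0.0, -0.5, -3.2]
opening: 0.0252
gripper_force: 30.0
```

Call:
step_arm:
  steps:
    - [[0.2,0.23,0,0,0,0],[0.4,0.46,0,0,0,0],[0.6,0.68,0,0,0,0]]

```text
clock: 7.1
tool_pos: [0.4947, -0.0617, 0.2951]
orientation: [180.0, 0.0, -35.3]
force: [0.9, 0.9, -2.1]
opening: 0.0253
gripper_force: 30.0
```

Call:
step_arm:
  steps:
    - [[0.19,0.23,0,0,0,0],[0.38,0.46,0,0,0,0],[0.56,0.7,0,0,0,0]]

```text
clock: 7.4
tool_pos: [0.4999, -0.1512, 0.2949]
orientation: [180.0, 0.1, -35.3]
force: [0.2, 0.8, -2.6]
opening: 0.0252
gripper_force: 30.0
```

Call:
step_arm:
  steps:
    - [[0.19,0.23,0,0,0,-0.05],[0.38,0.46,0,0,0,-0.1],[0.56,0.7,0,0,0,-0.154]]

```text
clock: 7.7
tool_pos: [0.5052, -0.2407, 0.2948]
orientation: [180.0, 0.1, -30.9]
force: [1.0, 0.2, -3.4]
opening: 0.0251
gripper_force: 30.0
```

Call:
step_arm:
  steps:
    - [[0.14,0.23,0,0,0,-0.05],[0.28,0.46,0,0,0,-0.1],[0.37,0.62,0,0,0,-0.14],[0.41,0.7,0,0,0,-0.14],[0.41,0.7,0,0,0,-0.14],[0.41,0.7,0,0,0,-0.14]]

```text
clock: 8.3
tool_pos: [0.5044, -0.3202, 0.2951]
orientation: [-180.0, 0.0, -27.0]
force: [-0.7, -0.1, -4.2]
opening: 0.0255
gripper_force: 30.0
```

Run:
```python
from m import *
plan(.505,-.3213,.264,-27)
a,_=save('side','s3'); b,_=save('top','t3')
c=lambda im,u,v:cv2.resize(im[v:v+110,u:u+80],None,fx=5,fy=5,interpolation=cv2.INTER_CUBIC)
cv2.imwrite('pics/c3.png',np.hstack([c(a,290,65),c(b,360,160)])[:,:,::-1])
```

```text
clock 8.3 pos [ 0.5044 -0.3202  0.2951] ori [-1.7999e+02  5.0000e-02 -2.6950e+01] F [-0.7 -0.1 -4.2] M [ 0.04  0.14 -0.06] open 0.0255 gf 29.997684359550476 | shift [0.01  0.007 0.311] wz 0.002
```

View pics/c3.png

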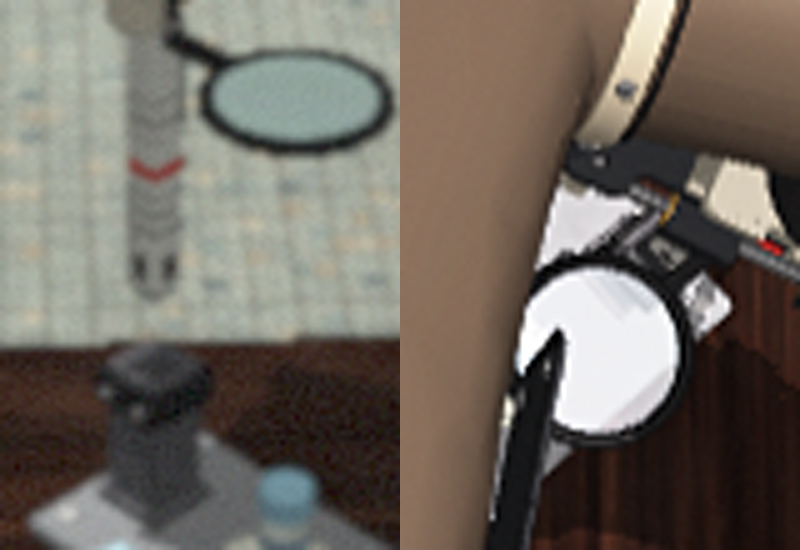

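The leg hangs over the tube: in side the leg's bottom is at u≈320.4 and the tube at u≈320.7. In top the lens ring centre is about (399.8,229.8). Next I'll check these against the prediction.

Run:
```python
from m import *
ax=np.array([.5044,-.3202]);e=np.array([np.cos(np.radians(131.1)),np.sin(np.radians(131.1))]);b=.295-.151
print('lens pred',proj('top',[[*(ax+.09*e),b+.142]]), proj('side',[[*(ax+.09*e),b+.142]]))
print('meas lens top->',atz('top',399.6,229.5,b+.142), 'pred',ax+.09*e)
print('leg pred side bottom/mark/head', proj('side',[[*ax,b+.005],[*ax,b+.07],[*ax,b+.15]]), 'tube',proj('side',[[.505,-.3213,.1],[.505,-.3213,.012]]))
```

```text
lens pred [[398.72689196 229.86971804]] [[349.66654106  84.94427717]]
meas lens top-> [ 0.44607504 -0.25433707  0.286     ] pred [ 0.44523623 -0.25237929]
leg pred side bottom/mark/head [[321.22988507 121.27429397]
 [321.22732244  98.2651603 ]
 [321.2238894   67.44080529]] tube [[320.97641163 137.2957339 ]
 [320.99111908 164.42038657]]
```

Call:
step_arm:
  steps:
    - [[0,0,0.1,0,0,0],[0,0,0.2,0,0,0],[0,0,0.3,0,0,0],[0,0,0.4,0,0,0],[0,0,0.45,0,0,0],[0,0,0.5,0,0,0],[0,0,0.5,0,0,0]]

```text
clock: 9.1
tool_pos: [0.5043, -0.3205, 0.2448]
orientation: [180.0, 0.1, -26.9]
force: [-0.6, -0.3, -2.7]
opening: 0.0252
gripper_force: 30.0
```

Run:
```python
from m import *
plan(.505,-.3213,.181,-27)
```

```text
clock 9.1 pos [ 0.5043 -0.3205  0.2448] ori [ 1.7999e+02  6.0000e-02 -2.6920e+01] F [-0.6 -0.3 -2.7] M [-0.06  0.13  0.01] open 0.0252 gf 29.997425973415375 | shift [0.01  0.004 0.638] wz 0.003
```

Call:
step_arm:
  steps:
    - [[0,0,0.05,0,0,0],[0,0,0.1,0,0,0],[0,0,0.15,0,0,0],[0,0,0.2,0,0,0],[0,0,0.2,0,0,0]]

```text
clock: 9.6
tool_pos: [0.5041, -0.3204, 0.2245]
orientation: [180.0, 0.1, -26.9]
force: [0.1, 0.1, -2.9]
opening: 0.0253
gripper_force: 30.0
```

Run:
```python
from m import *
plan(.505,-.3213,.181,-27)
```

```text
clock 9.6 pos [ 0.5041 -0.3204  0.2245] ori [ 1.800e+02  9.000e-02 -2.693e+01] F [ 0.1  0.1 -2.9] M [-0.07  0.19 -0.02] open 0.0253 gf 29.99756544828415 | shift [0.012 0.004 0.435] wz 0.003
```

Call:
step_arm:
  steps:
    - [[0,0,0.07,0,0,0],[0,0,0.14,0,0,0],[0,0,0.21,0,0,0],[0,0,0.28,0,0,0],[0,0,0.34,0,0,0],[0,0,0.38,0,0,0],[0,0,0.4,0,0,0],[0,0,0.4,0,0,0]]

```text
clock: 10.4
tool_pos: [0.5045, -0.3206, 0.1853]
orientation: [180.0, 0.0, -26.9]
force: [-1.1, 0.9, -2.5]
opening: 0.0252
gripper_force: 30.0
```

Run:
```python
from m import *
plan(.505,-.3213,.181,-27)
ims=[save('side','s4_%d'%i)[0].astype(float) for i in range(4)]; b,_=save('top','t4')
a=np.mean(ims,0).astype(np.uint8)
c=lambda im,u,v,w,h,k:cv2.resize(im[v:v+h,u:u+w],None,fx=k,fy=k,interpolation=cv2.INTER_CUBIC)
cv2.imwrite('pics/c4.png',c(a,295,90,70,55,10)[:,:,::-1])
```

```text
clock 10.4 pos [ 0.5045 -0.3206  0.1853] ori [ 1.7999e+02  2.0000e-02 -2.6910e+01] F [-1.1  0.9 -2.5] M [-0.06  0.14 -0.01] open 0.0252 gf 29.99746084213257 | shift [0.008 0.004 0.043] wz 0.003
```

View pics/c4.png

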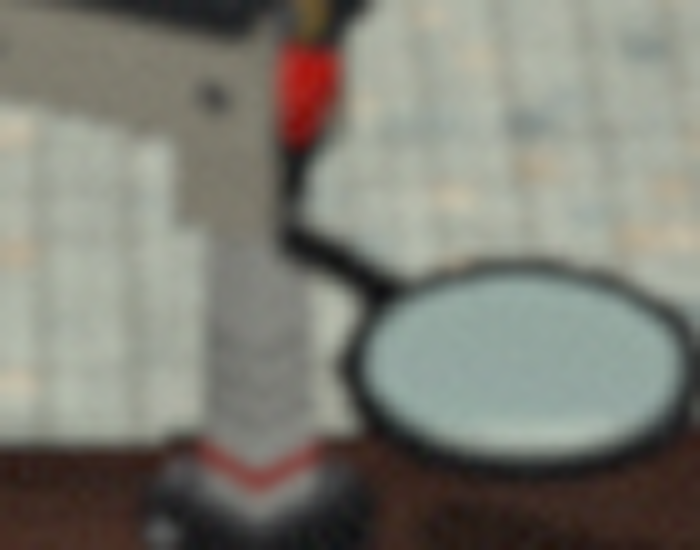

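The band's lower near corner is at about (320.2,138.9), just above the rim as expected at 4 mm high. I'll turn that into a height relative to the rim.

Run:
```python
from m import *
K,R,t=cam('side');c=-R.T@t
r=R.T@np.linalg.inv(K)@np.array([320.2,138.9,1.])
for y in(-.3072,-.306):print((c+r*(y-c[1])/r[1]).round(4))
print(proj('side',[[.506,-.3072,z] for z in(.100,.1038,.11)]))
# lens height: ellipse of ring, side
p=np.mean([np.load('pics/s4_%d.npz'%i)['p'].astype(float) for i in range(4)],0)
m=((p.max(2)<75)).astype(np.uint8)[110:145,328:370]
q=np.argwhere(m)[:,::-1]+[328,110];h=cv2.convexHull(q.astype(np.float32));(cx,cy),s,a=cv2.fitEllipse(h);print('lens px',cx,cy,s)
e=np.array([np.cos(np.radians(131.1)),np.sin(np.radians(131.1))])
for z in(.170,.176,.182):print(z,proj('side',[[*(np.array([.505,-.3213])+.09*e),z]]))
```

```text
[ 0.5076 -0.3072  0.1052]
[ 0.5077 -0.306   0.106 ]
[[320.83633085 140.55803197]
 [320.83536499 139.32443729]
 [320.83378039 137.3006028 ]]
lens px 344.9482727050781 132.92745971679688 (38.401458740234375, 53.1270637512207)
0.17 [[347.42649372 128.89777702]]
0.176 [[347.51942758 126.76066627]]
0.182 [[347.61302489 124.60829889]]
```

Call:
step_arm:
  steps:
    - [[0,0,0.02,0,0,0],[0,0,0.038,0,0,0],[0,0,0.038,0,0,0],[0,0,0.038,0,0,0],[0,0,0.038,0,0,0],[0,0,0.038,0,0,0],[0,0,0.038,0,0,0]]

```text
clock: 11.35
tool_pos: [0.5046, -0.3206, 0.1818]
orientation: [-180.0, -0.0, -26.9]
force: [0.4, -0.5, -3.3]
opening: 0.0254
gripper_force: 30.0
```

Call:
step_arm:
  steps:
    - [[0,0,0,0,0,0.1],[0,0,0,0,0,0.2],[0,0,0,0,0,0.3],[0,0,0,0,0,0.4],[0,0,0,0,0,0.5],[0,0,0,0,0,0.6],[0,0,0,0,0,0.7],[0,0,0,0,0,0.8],[0,0,0,0,0,0.8],[0,0,0,0,0,0.8]]

```text
clock: 12.35
tool_pos: [0.5048, -0.3207, 0.182]
orientation: [-180.0, -0.0, -49.7]
force: [-0.1, 0.4, -0.4]
opening: 0.0254
gripper_force: 30.0
```

Run:
```python
from m import *
plan(.505,-.3213,.1815,-50)
ims=[save('side','s5_%d'%i)[0].astype(float) for i in range(4)]; b,_=save('top','t5')
a=np.mean(ims,0).astype(np.uint8)
c=lambda im,u,v,w,h,k:cv2.resize(im[v:v+h,u:u+w],None,fx=k,fy=k,interpolation=cv2.INTER_CUBIC)
cv2.imwrite('pics/c5.png',np.hstack([c(a,295,90,50,60,8),c(b,365,180,50,60,8)])[:,:,::-1])
```

```text
clock 12.35 pos [ 0.5048 -0.3207  0.182 ] ori [-1.7999e+02 -3.0000e-02 -4.9730e+01] F [-0.1  0.4 -0.4] M [ 0.14 -0.08  0.34] open 0.0254 gf 29.99213581904769 | shift [0.006 0.003 0.005] wz 0.009
```

View pics/c5.png

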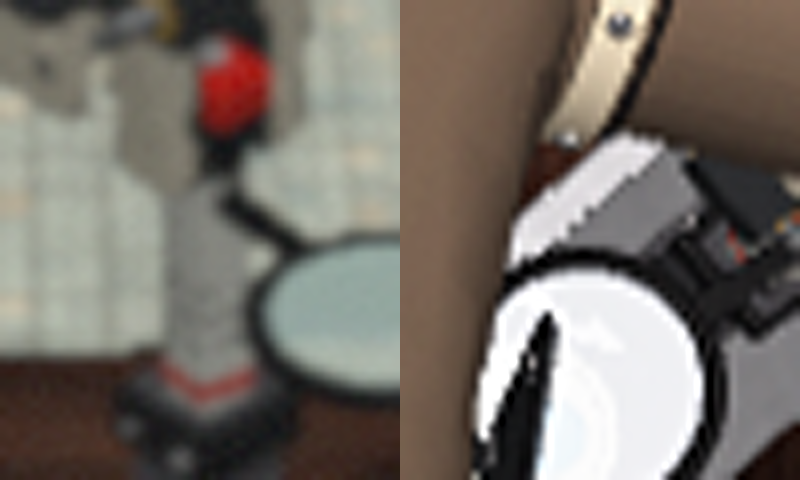

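The band sits just on the rim, lower corner at about (320.2,140.8). I'll quantify the height change since the last picture.

Run:
```python
from m import *
L=lambda k:np.mean([np.load('pics/s%d_%d.npz'%(k,i))['p'].astype(float) for i in range(4)],0)
for k in(4,5):
    p=L(k);w=p[...,0]-(p[...,1]+p[...,2])/2
    for (u0,u1) in((314,328),(318,323)):
        b=np.clip(w[131:145,u0:u1]-12,0,None);v,u=np.mgrid[131:145,u0:u1]
        print(k,(u0,u1),'v',(b*v).sum()/b.sum(),'u',(b*u).sum()/b.sum())
    b=np.clip(w[131:145,318:323]-12,0,None);print(b.sum(1).round())
for base in(.0338,.0303,.028): # band centre in near corner region
    print(proj('side',[[.506,-.3072,base+.073]]))
```

```text
4 (314, 328) v 136.16930330015714 u 320.5327396542693
4 (318, 323) v 137.12090680100755 u 320.0319899244333
[  0.   0.   0.   0.  14. 108. 205. 142.  26.   0.   0.   0.   0.   0.]
5 (314, 328) v 137.50622794270294 u 320.585011417895
5 (318, 323) v 138.29489372098706 u 320.03640361592966
[  0.   0.   0.   0.   0.   8.  88. 204. 169.  43.   0.   0.   0.   0.]
[[320.8345996  138.34689195]]
[[320.8354923  139.48704742]]
[[320.83607707 140.23390183]]
```

Call:
step_arm:
  steps:
    - [[0,0,0,0,0,0.1],[0,0,0,0,0,0.2],[0,0,0,0,0,0.3],[0,0,0,0,0,0.4],[0,0,0,0,0,0.5],[0,0,0,0,0,0.6],[0,0,0,0,0,0.6]]

```text
clock: 13.3
tool_pos: [0.5051, -0.3205, 0.1821]
orientation: [-179.9, -0.0, -67.0]
force: [1.3, 1.8, 0.1]
opening: 0.0254
gripper_force: 30.1
```

Run:
```python
from m import *
plan(.505,-.3213,.1815,-90)
```

```text
clock 13.3 pos [ 0.5051 -0.3205  0.1821] ori [-1.7995e+02 -3.0000e-02 -6.7020e+01] F [1.3 1.8 0.1] M [ 0.74 -0.3   0.51] open 0.0254 gf 30.061494559049606 | shift [0.007 0.003 0.006] wz 0.802
```

Call:
step_arm:
  steps:
    - [[0,0,0,0,0,0.1],[0,0,0,0,0,0.2],[0,0,0,0,0,0.3],[0,0,0,0,0,0.4],[0,0,0,0,0,0.5],[0,0,0,0,0,0.5],[0,0,0,0,0,0.5]]

```text
clock: 14.0
tool_pos: [0.5053, -0.3207, 0.1823]
orientation: [-179.9, -0.0, -81.2]
force: [2.6, 2.6, 2.1]
opening: 0.025
gripper_force: 30.0
```

Call:
step_arm:
  steps:
    - [[0,0,0,0,0,0.1],[0,0,0,0,0,0.2],[0,0,0,0,0,0.3],[0,0,0,0,0,0.3],[0,0,0,0,0,0.3]]

```text
clock: 14.5
tool_pos: [0.5054, -0.3207, 0.1823]
orientation: [-179.9, -0.0, -89.8]
force: [3.8, 3.1, 4.4]
opening: 0.0259
gripper_force: 30.7
```

Run:
```python
from m import *
plan(.505,-.3213,.1815,-90)
ims=[save('side','s6_%d'%i)[0].astype(float) for i in range(4)]; b,_=save('top','t6')
a=np.mean(ims,0).astype(np.uint8)
c=lambda im,u,v,w,h,k:cv2.resize(im[v:v+h,u:u+w],None,fx=k,fy=k,interpolation=cv2.INTER_CUBIC)
cv2.imwrite('pics/c6.png',np.hstack([c(a,285,80,80,70,5),c(b,360,175,80,70,5)])[:,:,::-1])
p=a.astype(float);w=p[...,0]-(p[...,1]+p[...,2])/2
for (u0,u1) in((314,328),(318,323)):
    b=np.clip(w[131:145,u0:u1]-12,0,None);v,u=np.mgrid[131:145,u0:u1]
    print((u0,u1),'v',(b*v).sum()/b.sum(),'u',(b*u).sum()/b.sum())
```

```text
clock 14.5 pos [ 0.5054 -0.3207  0.1823] ori [-1.799e+02 -3.000e-02 -8.978e+01] F [3.8 3.1 4.4] M [ 1.   -1.41  0.75] open 0.0259 gf 30.68890817114152 | shift [0.006 0.004 0.008] wz 0.008
(314, 328) v 137.47242206235012 u 320.5159872102318
(318, 323) v 138.2820754716981 u 320.0103773584906
```

View pics/c6.png

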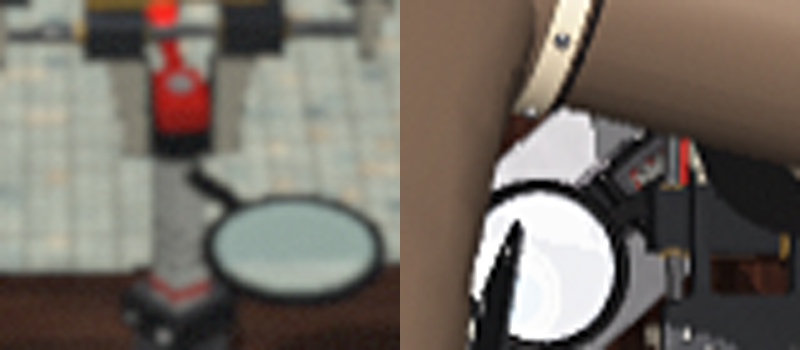

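Run:
```python
from m import *
for z in(.212,.215,.218):
    t=atz('side',317.3,82.3,z);print(z,t.round(4),'handle az from (.5055,-.3213)',np.degrees(np.arctan2(t[1]+.3213,t[0]-.5055)).round(1),np.hypot(t[1]+.3213,t[0]-.5055).round(4))
print('cap',atz('side',320.9,96.2,.219).round(4))
for uv in((344.1,129.3),):
    l=atz('side',*uv,.172);print('lens side',l.round(4),np.degrees(np.arctan2(l[1]+.3213,l[0]-.5055)))
l=atz('top',386.4,227.6,.172);print('lens top',l.round(4),np.degrees(np.arctan2(l[1]+.3213,l[0]-.505)))
```

```text
0.212 [ 0.5106 -0.4004  0.212 ] handle az from (.5055,-.3213) -86.3 0.0792
0.215 [ 0.5108 -0.395   0.215 ] handle az from (.5055,-.3213) -85.9 0.0739
0.218 [ 0.511  -0.3896  0.218 ] handle az from (.5055,-.3213) -85.4 0.0685
cap [ 0.5051 -0.3213  0.219 ]
lens side [ 0.4541 -0.2493  0.172 ] 125.5333879795622
lens top [ 0.4551 -0.244   0.172 ] 122.82742502192076
```

The side picture shows the handle at an azimuth of about -86° and the column at 125.4°, so the lever is at about 1.03 rad, at its stop. The band hasn't moved, so I'll settle and hand in.

Call:
step_arm:
  steps:
    - [[0,0,0,0,0,0],[0,0,0,0,0,0],[0,0,0,0,0,0],[0,0,0,0,0,0]]

```text
clock: 15.15
tool_pos: [0.5053, -0.3208, 0.1824]
orientation: [-179.9, -0.0, -89.8]
force: [5.1, 3.0, 4.9]
opening: 0.0252
gripper_force: 30.7
```

Run:
```python
from m import *
plan(.505,-.3213,.1815,-90)
print(close_job())
```

```text
clock 15.15 pos [ 0.5053 -0.3208  0.1824] ori [-1.799e+02 -3.000e-02 -8.985e+01] F [5.1 3.  4.9] M [ 1.03 -1.67  0.73] open 0.0252 gf 30.730027678218903 | shift [0.005 0.003 0.009] wz 0.005
the job is handed in; nothing more can be done
None
```

I handed the job in at 15.2 s: the leg is in the tube at its mark to within about 1 mm, the cam lever is at its stop (about 1.03 rad) and the gripper still holds the column; the pass or fail verdict wasn't shown.

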